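Sort the small baking things beside the mixer

TASK

Put the small baking things away where each kind belongs: both aluminium pastry rings in the round tart tin, both wooden cookie stamps in the long ceramic tray, and the corked spice jar in the small square wooden box. Set each one down upright on the floor of its container, never dropping it and with nothing stacked on anything else, and leave the salt cellar where it stands.

Things in the scene. Friction and masses are not known exactly. Their poses are not given: they have to be found in the camera images.
- ring_large: Larger of two bright aluminium pastry rings: open tube standing on end, outer diameter 56 mm, wall 2 mm, height 40 mm, 60 g; gripped across the outside. Origin: centre of the underside, z up.
- ring_small: Smaller aluminium pastry ring: open tube standing on end, outer diameter 44 mm, wall 2 mm, height 40 mm, 45 g. Origin: centre of the underside, z up.
- stamp_round: Pale wooden cookie stamp with a round foot 50 mm in diameter and 12 mm thick; on it an upright round handle 26 mm in diameter from 12 to 44 mm height, with its tapered top at 50 mm; 60 g. Origin: centre of the underside, z up.
- stamp_square: Pale wooden cookie stamp with a square foot 46 x 46 mm (sides along its x and y), 12 mm thick; on it the same upright round handle, 26 mm in diameter from 12 to 44 mm height, tapered top at 50 mm; 60 g. Origin: centre of the underside, z up.
- spice_jar: Slim white stoneware spice jar with a cork stopper: diameter 42 mm up to 55 mm height, then a shoulder and a 28 mm cork, 75 mm high in all; 150 g. Origin: centre of the underside, z up.
- tart_tin: Shallow round aluminium tart tin, fixed to the counter: outer diameter 166 mm, inner 160 mm, rim 22 mm above the counter, inner floor 4 mm above it; holds both rings side by side. Origin: centre of the underside, z up.
- long_tray: Long white ceramic tray, fixed to the counter: outside 90 mm along its x by 200 mm along its y, walls 4 mm, inside 82 x 192 mm, rim 20 mm above the counter, inner floor 4 mm above it. Origin: centre of the underside, z up.
- square_box: Small open square wooden box, fixed to the counter: outside 80 x 80 mm, walls 5 mm, inside 70 x 70 mm, rim 30 mm above the counter, inner floor 5 mm above it. Origin: centre of the underside, z up.
- salt_cellar: Bystander: squat white ceramic salt cellar, 76 mm in diameter, 62 mm high, lid shut with a small steel knob; loose, 350 g, stands among the things to be sorted. Origin: centre of the underside, z up.
Things that resemble listed ones, but are neither listed nor needed, are in the scene too. What is shaped like the stamp_round but green is not meant.

How it is judged:
By the outcome, as a careful person would: the job done as asked, in the order asked, and still so for the second after the job is handed in, with the robot touching nothing.
It also fails if it takes over 128 s, if anything falls off the work surface, if the arm or the gripper's body presses on something with over 40 N, if the wrist force passes 120 N, or if a joint passes its speed limit or range.

ROBOT

A 6-joint arm with a two-finger parallel gripper is mounted at the origin on the work surface. World frame = base frame: x ahead of the robot, y to its left, z up, the work surface at z = 0. Lengths are in m, angles in rad, forces in N, time in s.
With the tool pointing down it reaches from about 0.375 to 0.925 m from the base axis. Payload 5.7 kg.
Tool frame: the origin (TCP) lies between the finger pads; the fingertips stand 17 mm ahead of it and the grasp point (between the pads) lies 2 mm behind it; z points along the fingers, y is the line along which they close (so a half turn about z gives the same grasp; the last joint's range is limited). The gripper opens to 88 mm and grips with 3 to 60 N. Pads are 20 mm wide; open, the fingers measure 115 mm over their backs; the gripper's body (75 mm by 178 mm) begins 61 mm behind the grasp point.
Start: joints at [1.045, 0.359, 1.51, -0, 1.272, -0.115], TCP at [0.24, 0.55, 0.205] pointing down, gripper open.
Joint ranges: [-2.97, 2.97], [-1.01, 2.36], [0.21, 2.38], [-0.96, 4.11], [0.2, 2.71], [-2.98, 2.98]. Speed limits (rad/s): [2.39, 2.39, 3.14, 3.14, 3.14, 3.14].

INTERFACE

Orientations are given as a unit quaternion [w, x, y, z].
In Python, from bench import r gives the robot as it stands.
- The arm moves only by the tool apply_moves, never from a script. Its argument "series" is a list that holds one entry, the list of rows, each a list of 5 numbers: the opening, from 0 (shut) to 1 (fully open), then the shift along the world's x, y, z in m, then the turn about the world's z in degrees. In form: [[[claw, dx, dy, dz, roll], ...]]. A call has 1 to 20 rows; each row is the pose to reach, as a shift and turn from the pose commanded when the call began; what a row does not reach only later rows make up. A row lasts 1/12 s, in which the tool goes at most 41.7 mm and 7.16 degrees, less where a joint would pass 70% of its speed; a pose out of reach is approached as far as the arm can. A call with a gripper value outside its range is refused whole. The fingers move at their own pace and stop on an object; "newtons" is the grip in N (left out, the last holds). Time passes only in rows, so rows that repeat a pose let the fingers close. It gives the time, the measured TCP pose, the force, the opening and the grip force at its end, in the units of the state.
- r.read_state(): the state, without advancing time (a new reading comes with each control period).
- r.grab_frame(name): name is "scene" or "side" or "wrist"; returns a dict with "frame" (420x560x3 uint8, blue, green, red), "range_z" (420x560 float32, m along the optical axis (not along the pixel's ray), 0 where there is no reading), "K" (3x3 intrinsics, pixels), "R" (3x3) and "t" (3): a world point X has camera coordinates R X + t. Camera axes: x right, y down, z forward; pixel columns grow to the right and rows downward; lengths in m; the calibration is good to about 2 mm. A picture is of the moment at which its call begins.
- r.hand_in(): hands the job in; it is judged then, once.
The state is a dict: "clock": time; "qpos": joint angles; "dq": joint speeds; "effort": joint torques, N m; "position": TCP position; "orientation": TCP orientation; "wrist_force": force on the tool from outside, world axes, zero at the start; "ft_torque": the same for the moment, N m; "finger_gap": finger opening in m; "finger_force": force on a finger pad.
Only numpy, scipy, OpenCV 4.12 (cv2) and the standard library are available. Lean on these libraries where they do the work, as an engineer would, in place of code of your own. Each camera call takes 0.05 s, during which the arm holds its last target. There are 200 camera calls.

## Working session

There is one attempt and no reset: what is moved stays moved. The work goes in short steps, Python scripts to look and compute and a tool call to move; the robot and the scene stay as the last step left them, time stands still between calls to the robot, and variables do not carry over. Pictures are saved under pics/ and viewed, at most 14 in all, crops included, and the job is handed in when it is done.

Besides the shell and the picture viewer there is one more tool, called after ">>>" by a JSON object that holds its "fn" and its "kwargs". apply_moves: Moves the arm, as the interface text tells. Its arguments: {"type":"object","properties":{"series":{"type":"array","items":{"type":"array","items":{"type":"array","items":{"type":"number"}}}},"newtons":{"type":"number"}},"required":["series"]}

```bash
mkdir -p pics; ls
python3 - <<'E'
from bench import r
import cv2,numpy as np
for n in("scene","side"):
    f=r.grab_frame(n); cv2.imwrite(f"pics/{n}0.png",f["frame"]); np.savez(f"{n}0.npz",**f); print(n,-f["R"].T@f["t"],f["K"][0,0],(f["range_z"]>0).mean())
s=r.read_state();print(s)
E
```

```text
pics
scene [ 0.90670606 -0.44626382  1.07651271] 475.95204622734053 0.9962117346938776
side [ 0.46528101 -0.72208448  0.83322429] 475.7555827643433 0.9958163265306123
{'clock': 0.1, 'qpos': array([ 1.04486692e+00,  3.59400657e-01,  1.51130425e+00,  1.86954289e-05,
        1.27250375e+00, -1.15123642e-01]), 'dq': array([-1.82068125e-03, -7.33352058e-04, -7.74235341e-04, -4.80172446e-04,
        1.25490723e-03, -6.58292208e-05]), 'effort': array([ 4.32051174e-04, -5.16357207e+01, -2.71404326e+01,  6.78395829e-02,
        2.77886703e-02, -1.47188587e-05]), 'position': array([0.23929903, 0.5495167 , 0.20472051]), 'orientation': array([-2.63052239e-04,  2.03964220e-01,  9.78978010e-01, -7.64036634e-04]), 'wrist_force': array([0.01244172, 0.4568444 , 0.28915496]), 'ft_torque': array([0.00063273, 0.01048015, 0.00178821]), 'finger_force': 0.0, 'finger_gap': 0.08791011925784353}
```

View pics/scene0.png

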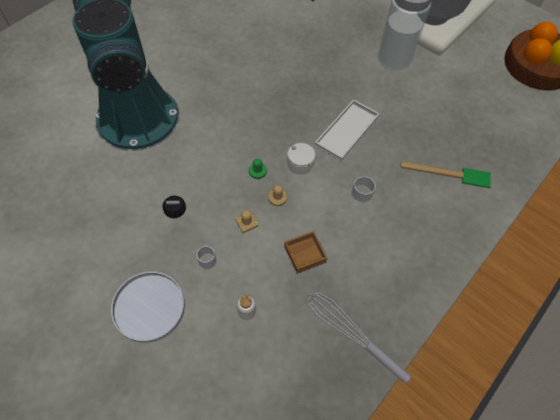

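View pics/side0.png

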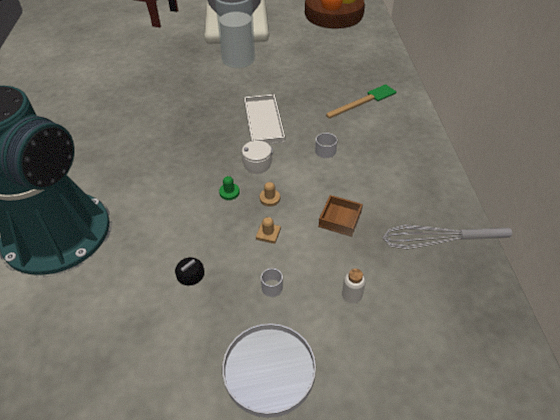

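The two views show the same layout. Pixel positions in the scene view:
- **Tin:** (148,306)
- **Small ring:** (206,257)
- **Large ring:** (364,188)
- **Round stamp:** (278,195)
- **Square stamp:** (247,220)
- **Jar:** (246,304)
- **Box:** (305,252)
- **Tray:** (348,129)
- **Salt cellar:** (301,157)
- **Not needed:** green stamp (258,169), timer (174,207)

Next I'll measure them from the depth readings.

```bash
cat > h.py <<'E'
import numpy as np,cv2
def pts(f):
    z=f["range_z"]; v,u=np.nonzero(z>0); d=z[v,u]; K=f["K"]
    c=np.c_[(u-K[0,2])/K[0,0]*d,(v-K[1,2])/K[1,1]*d,d]
    return (c-f["t"])@f["R"], f["frame"][v,u]
def pix(f,X):
    c=f["R"]@np.array(X)+f["t"]; p=f["K"]@c; return p[:2]/p[2]
def circ(P):
    A=np.c_[2*P,np.ones(len(P))]; s=np.linalg.lstsq(A,(P**2).sum(1),rcond=None)[0]
    return s[:2],np.sqrt(s[2]+s[0]**2+s[1]**2)
E
python3 - <<'E'
from h import *
C=[pts(np.load(f"{n}0.npz")) for n in("scene","side")]
for P,_ in C:
    m=(abs(P[:,0]-.55)<.3)&(abs(P[:,1])<.4)&(abs(P[:,2])<.01);print("table z",np.median(P[m,2]))
P=np.vstack([c[0] for c in C]);src=np.r_[np.zeros(len(C[0][0])),np.ones(len(C[1][0]))]
m=(P[:,0]>.2)&(P[:,0]<1)&(abs(P[:,1])<.5)&(P[:,2]>.008)&(P[:,2]<.12);P=P[m];src=src[m]
g=np.zeros((500,400),np.uint8);ij=np.c_[(P[:,1]+.5)/.002,(P[:,0]-.2)/.002].astype(int)
g[ij[:,0],ij[:,1]]=255
g=cv2.dilate(g,np.ones((3,3)))
n,L=cv2.connectedComponents(g)
l=L[ij[:,0],ij[:,1]]
for k in range(1,n):
    Q=P[l==k]; S=src[l==k]
    if len(Q)<40: continue
    zt=np.percentile(Q[:,2],98)
    T=Q[Q[:,2]>zt-.006]
    r=cv2.minAreaRect(T[:,:2].astype(np.float32)*1000)
    print(k,len(Q),"ztop %.3f"%zt,"top rect",np.round(r[0],0),np.round(r[1],0),round(r[2]),"per-cam",[np.round(np.mean(Q[(S==s)&(Q[:,2]>zt-.006),:2],0)*1000) for s in(0,1)])
E
```

```text
table z 0.00020779728379547975
table z 0.0006792002946551745
1 1636 ztop 0.025 top rect [ 465. -362.] [166. 165.] 49 per-cam [array([ 464., -366.]), array([ 464., -367.])]
58 976 ztop 0.077 top rect [ 641. -217.] [31. 26.] 47 per-cam [array([ 640., -218.]), array([ 641., -218.])]
59 638 ztop 0.042 top rect [ 480. -188.] [44. 45.] 15 per-cam [array([ 480., -190.]), array([ 481., -188.])]
60 1028 ztop 0.036 top rect [ 312. -141.] [45. 45.] 57 per-cam [array([ 311., -139.]), array([ 312., -140.])]
61 2088 ztop 0.049 top rect [801. -95.] [120.  41.] 8 per-cam [array([789., -99.]), array([791., -97.])]
62 700 ztop 0.052 top rect [481. -46.] [25. 23.] 71 per-cam [array([480., -48.]), array([482., -47.])]
63 1228 ztop 0.033 top rect [649. -14.] [85. 82.] 64 per-cam [array([647., -16.]), array([649., -17.])]
72 599 ztop 0.052 top rect [491.  61.] [25. 21.] 25 per-cam [array([490.,  61.]), array([492.,  62.])]
73 573 ztop 0.052 top rect [394.  89.] [22. 22.] 69 per-cam [array([395.,  89.]), array([396.,  89.])]
75 1526 ztop 0.057 top rect [466. 185.] [76. 74.] 24 per-cam [array([464., 182.]), array([468., 184.])]
79 721 ztop 0.042 top rect [647. 225.] [58. 58.] 90 per-cam [array([645., 224.]), array([649., 227.])]
81 905 ztop 0.024 top rect [491. 366.] [ 94. 205.] 4 per-cam [array([491., 361.]), array([492., 361.])]
102 1186 ztop 0.016 top rect [777. 427.] [245.  51.] 28 per-cam [array([795., 436.]), array([796., 436.])]
```

Run:
```python
from h import *
for n in("scene","side"):
    P,_=pts(np.load(f"{n}0.npz"))
    def sel(c,R,a,b): return P[(np.hypot(P[:,0]-c[0],P[:,1]-c[1])<R)&(P[:,2]>a)&(P[:,2]<b),:2]*1000
    for nm,c,R,a,b in[("tray",(.491,.366),.13,.015,.03),("box",(.649,-.014),.07,.024,.04)]:
        r=cv2.minAreaRect(sel(c,R,a,b).astype(np.float32)); print(n,nm,np.round(r[0],1),np.round(r[1],1),round(r[2],1))
    for nm,c,R,a,b in[("tin",(.465,-.362),.1,.018,.03),("RL",(.647,.225),.05,.036,.045),("RS",(.48,-.188),.05,.036,.045),("jar",(.641,-.217),.03,.07,.08),("SR",(.491,.061),.03,.047,.055),("SS",(.481,-.046),.03,.047,.055)]:
        Q=sel(c,R,a,b); r=cv2.minAreaRect(Q.astype(np.float32)); print(n,nm,"rect",np.round(r[0],1),np.round(r[1],1),"fit",circ(Q))
```

```text
scene tray [488.7 365.1] [ 91.7 206.1] 4.7
scene box [647.2 -15.4] [80.4 80.5] 63.6
scene tin rect [ 463.4 -362.3] [163.7 164.5] fit (array([ 463.66147881, -362.65809389]), np.float64(81.01170001350181))
scene RL rect [645.3 224. ] [54.6 54.1] fit (array([645.76656417, 224.12046785]), np.float64(26.870232852209654))
scene RS rect [ 479.2 -188.3] [41.3 43.7] fit (array([ 478.95929995, -188.18468905]), np.float64(20.871087260954482))
scene jar rect [ 640.1 -218.3] [27.1 25.9] fit (array([ 639.70759557, -218.14278661]), np.float64(9.904178497541855))
scene SR rect [489.9  60.6] [20.9 19.3] fit (array([490.00390488,  60.87947195]), np.float64(7.726337173071023))
scene SS rect [480.6 -47.3] [17.5 20.1] fit (array([479.5850561 , -47.93226572]), np.float64(7.541797634925058))
side tray [492.7 367.1] [ 90.3 208.4] 4.3
side box [649. -14.] [84.2 81.2] 64.3
side tin rect [ 465.4 -360.9] [166.2 163.9] fit (array([ 465.19419183, -361.30282286]), np.float64(81.02209721050649))
side RL rect [648.9 225.2] [54.7 56.8] fit (array([649.07881925, 225.7374088 ]), np.float64(26.931796996411965))
side RS rect [ 481.1 -186.9] [43.1 42.2] fit (array([ 481.11131023, -186.98944585]), np.float64(20.816192180562258))
side jar rect [ 642.  -217.9] [27.2 26.3] fit (array([ 641.38065391, -217.46869069]), np.float64(10.047144317252581))
side SR rect [491.   61.5] [18. 21.] fit (array([491.71470591,  61.92422327]), np.float64(7.552004743045307))
side SS rect [482.  -46.1] [17.3 21.3] fit (array([481.87562298, -46.41136336]), np.float64(7.724844801907529))
```

>>> {"fn": "apply_moves", "kwargs": {"series": [[[1, 0.408, -0.325, -0.085, 0], [1, 0.408, -0.325, -0.085, 0], [1, 0.408, -0.325, -0.085, 0], [1, 0.408, -0.325, -0.085, 0], [1, 0.408, -0.325, -0.085, 0], [1, 0.408, -0.325, -0.085, 0], [1, 0.408, -0.325, -0.085, 0], [1, 0.408, -0.325, -0.085, 0], [1, 0.408, -0.325, -0.085, 0], [1, 0.408, -0.325, -0.085, 0], [1, 0.408, -0.325, -0.085, 0], [1, 0.408, -0.325, -0.085, 0], [1, 0.408, -0.325, -0.085, 0], [1, 0.408, -0.325, -0.085, 0], [1, 0.408, -0.325, -0.085, 0], [1, 0.408, -0.325, -0.085, 0], [1, 0.408, -0.325, -0.085, 0], [1, 0.408, -0.325, -0.085, 0]]], "newtons": 12}}

```text
clock: 1.6
position: [0.6464, 0.2262, 0.1207]
orientation: [-0.0, 0.203, 0.979, -0.0]
wrist_force: [-0.4, -0.6, -0.7]
finger_gap: 0.0879
finger_force: 0.0
```

>>> {"fn": "apply_moves", "kwargs": {"series": [[[1, 0, 0, -0.03, 0], [1, 0, 0, -0.055, 0], [1, 0, 0, -0.075, 0], [1, 0, 0, -0.088, 0], [1, 0, 0, -0.097, 0], [1, 0, 0, -0.097, 0], [0.5, 0, 0, -0.097, 0], [0.5, 0, 0, -0.097, 0], [0.5, 0, 0, -0.097, 0], [0.5, 0, 0, -0.097, 0], [0.5, 0, 0, -0.097, 0], [0.5, 0, 0, -0.097, 0], [0.5, 0, 0, -0.097, 0], [0.5, 0, 0, -0.097, 0]]], "newtons": 12}}

```text
clock: 2.77
position: [0.6476, 0.225, 0.0235]
orientation: [0.0, 0.204, 0.979, -0.0]
wrist_force: [-1.1, -0.1, -0.8]
finger_gap: 0.0443
finger_force: 0.0
```

The gripper closed to 44 mm without touching anything, so I'll look.

Run:
```python
from h import *
from bench import r
a=r.grab_frame("scene")["frame"][60:320,180:500]; b=r.grab_frame("wrist"); 
cv2.imwrite("pics/1.png",np.hstack([cv2.resize(a,(450,366)),cv2.resize(b["frame"],(350,366))]))
```

```text
(no output)
```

View pics/1.png

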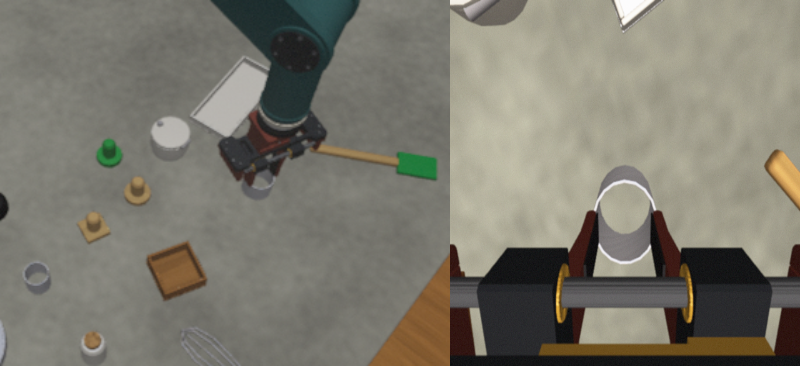

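The wrist view shows the ring just ahead of the pads, at about (625,215). I'll measure where it is now.

Run:
```python
from h import *
from bench import r
s=r.read_state();print(s["position"],s["finger_gap"])
for n in("wrist","scene","side"):
    f=r.grab_frame(n); P,C=pts(f); d=np.hypot(P[:,0]-.647,P[:,1]-.225)
    m=(d<.1)&(P[:,2]>.034)&(P[:,2]<.045)&((C.max(1).astype(int)-C.min(1))<25)&(C.min(1)>90)
    Q=P[m,:2]*1000
    if len(Q)>20: print(n,len(Q),cv2.minAreaRect(Q.astype(np.float32)),circ(Q))
```

```text
[0.64761031 0.2250294  0.02342665] 0.04376672659765902
wrist 1432 ((645.5619506835938, 225.51515197753906), (51.357845306396484, 55.931278228759766), 57.52465057373047) (array([645.7488739 , 226.89010286]), np.float64(26.610498900219127))
scene 32 ((664.20703125, 218.42587280273438), (47.07185745239258, 16.856491088867188), 68.55569458007812) (array([647.55373214, 223.88386229]), np.float64(25.387301054374383))
side 62 ((648.6941528320312, 220.87771606445312), (47.90266036987305, 54.27878952026367), 83.4443359375) (array([648.87149255, 226.06728714]), np.float64(27.04312611329032))
```

>>> {"fn": "apply_moves", "kwargs": {"series": [[[0.2, 0, 0, 0, 0], [0.2, 0, 0, 0, 0], [0.2, 0, 0, 0, 0], [0.2, 0, 0, 0, 0], [0.2, 0, 0, 0, 0], [0.2, 0, 0, 0, 0]]], "newtons": 12}}

```text
clock: 3.52
position: [0.6476, 0.2251, 0.0234]
orientation: [-0.0, 0.204, 0.979, -0.0]
wrist_force: [0.2, -0.0, -1.0]
finger_gap: 0.0178
finger_force: 0.0
```

Run:
```python
from h import *
from bench import r
s=r.read_state();print(s["position"],s["finger_gap"],s["finger_force"])
w=r.grab_frame("wrist"); print(-w["R"].T@w["t"],w["R"][2]); cv2.imwrite("pics/2.png",w["frame"]); P,C=pts(w)
t=s["position"][:2]; y=np.array([.399,.917]); x=np.array([.917,-.399])
D=(P[:,:2]-t); a=D@x; b=D@y
for z in(.012,.02,.03,.045,.06):
    m=(abs(P[:,2]-z)<.004)&(abs(a)<.06)&(abs(b)<.07)
    for sg in(1,-1):
        k=m&(sg*b>0)
        if k.any(): print(z,sg,k.sum(),"b",np.percentile(b[k],[0,5,50,100]).round(3),"a",np.percentile(a[k],[0,50,100]).round(3))
```

```text
[0.64758502 0.22507218 0.0234262 ] 0.01776274801867526 0.0
[0.57934371 0.25565217 0.20250803] [ 0.2515911  -0.11015    -0.96154506]
0.012 1 287 b [0.    0.001 0.01  0.028] a [-0.03   0.002  0.024]
0.012 -1 254 b [-0.025 -0.025 -0.009 -0.   ] a [-0.03   0.002  0.025]
0.02 1 309 b [0.    0.001 0.009 0.028] a [-0.03   0.002  0.025]
0.02 -1 286 b [-0.025 -0.025 -0.009 -0.   ] a [-0.03   0.001  0.024]
0.03 1 364 b [0.    0.001 0.009 0.028] a [-0.03   0.     0.025]
0.03 -1 330 b [-0.026 -0.025 -0.008 -0.   ] a [-0.03   0.     0.025]
0.045 1 131 b [0.008 0.009 0.013 0.026] a [-0.028 -0.011  0.01 ]
0.045 -1 130 b [-0.026 -0.017 -0.012 -0.007] a [-0.027 -0.011  0.023]
0.06 1 185 b [0.009 0.009 0.012 0.018] a [-0.012 -0.011  0.01 ]
0.06 -1 185 b [-0.017 -0.016 -0.011 -0.008] a [-0.012 -0.011  0.01 ]
```

View pics/2.png

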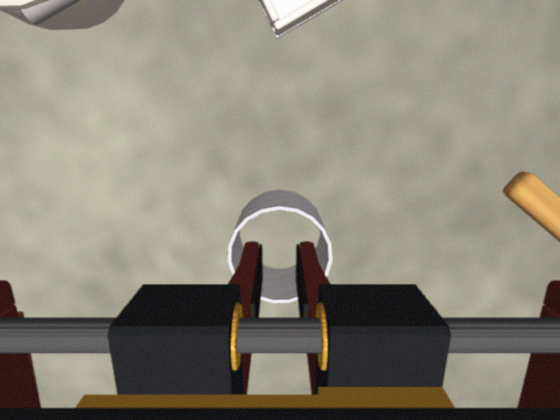

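The fingers now appear within the ring's outline, so their tips may be above it. I'll check the true tip height.

Run:
```python
from h import *
from bench import r
w=r.grab_frame("wrist"); z=w["range_z"]; K=w["K"]
for v in(246,250,260,270,280):
  for u in (252,307,280):
    d=z[v,u]; c=np.array([(u-K[0,2])/K[0,0]*d,(v-K[1,2])/K[1,1]*d,d]); print((u,v),w["frame"][v,u],(w["R"].T@(c-w["t"])).round(4))
f=r.grab_frame("side"); a=f["frame"]; u,v=pix(f,[.647,.225,.04]).astype(int); print(u,v)
cv2.imwrite("pics/3.png",cv2.resize(a[v-80:v+50,u-80:u+80],None,fx=4,fy=4))
```

```text
(252, 246) [24 28 64] [0.6325 0.2177 0.0471]
(307, 246) [17 20 61] [0.5793 0.2557 0.2025]
(280, 246) [150 169 170] [6.558e-01 2.231e-01 4.000e-04]
(252, 250) [17 23 59] [0.6326 0.2182 0.0525]
(307, 250) [17 17 59] [0.6429 0.2427 0.0533]
(280, 250) [148 169 172] [ 6.587e-01  2.218e-01 -4.000e-04]
(252, 260) [21 26 59] [0.633  0.2189 0.0637]
(307, 260) [15 21 58] [0.6433 0.2417 0.0631]
(280, 260) [151 171 173] [ 0.6654  0.2189 -0.0007]
(252, 270) [22 26 61] [0.6332 0.2197 0.0741]
(307, 270) [16 22 59] [0.6423 0.2411 0.0746]
(280, 270) [119 120 125] [0.67   0.2169 0.0038]
(252, 280) [20 27 62] [0.6334 0.2204 0.0831]
(307, 280) [23 22 64] [0.642  0.2405 0.0834]
(280, 280) [125 125 130] [0.6702 0.2168 0.0171]
325 140
```

View pics/3.png

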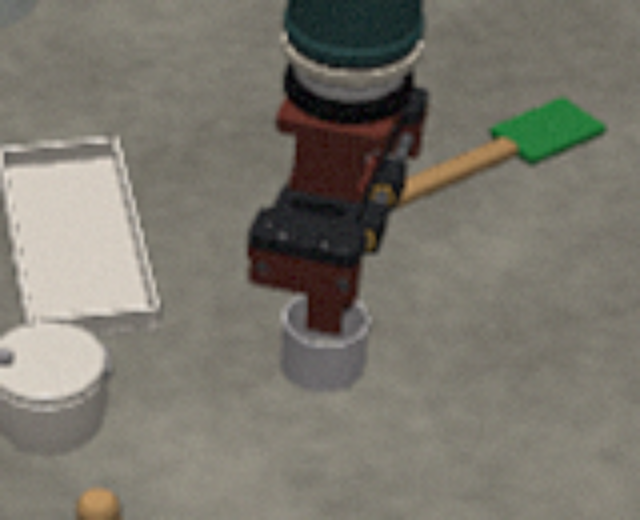

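The lowest visible finger point is at z≈43 mm while the reported TCP is at 23 mm. The tips are therefore about 37 mm higher than the stated geometry gives. I'll open, raise and measure this offset properly.

>>> {"fn": "apply_moves", "kwargs": {"series": [[[0.2, 0, 0, 0.03, 0], [0.2, 0, 0, 0.06, 0], [0.2, 0, 0, 0.06, 0], [0.2, 0, 0, 0.06, 0]]]}}

```text
clock: 4.0
position: [0.6494, 0.2255, 0.0857]
orientation: [0.002, 0.204, 0.979, 0.001]
wrist_force: [-0.3, -0.3, -0.1]
finger_gap: 0.0175
finger_force: 0.0
```

Run:
```python
from h import *
from bench import r
s=r.read_state();p=s["position"];print(p)
y=np.array([.399,.917]); x=np.array([.917,-.399])
for n in("wrist","scene","side"):
    P,C=pts(r.grab_frame(n)); C=C.astype(int)
    D=P[:,:2]-p[:2];a=D@x;b=D@y
    m=(C[:,2]-C[:,1]>15)&(C[:,2]<130)&(abs(a)<.03)&(abs(b)<.035)&(P[:,2]>.05)&(P[:,2]<.2)
    if m.sum()<5: print(n,m.sum());continue
    z=np.sort(P[m,2]); k=m&(P[:,2]<z[0]+.02)
    print(n,m.sum(),"tipz-TCP",(z[:8]-p[2]).round(4),"a",a[k].min().round(3),a[k].max().round(3),"b",b[k].min().round(3),b[k].max().round(3))
```

```text
[0.64943924 0.22551335 0.08570663]
wrist 2903 tipz-TCP [0.0164 0.0167 0.017  0.0171 0.0172 0.0172 0.0174 0.0178] a -0.012 -0.009 b -0.017 0.018
scene 58 tipz-TCP [0.0218 0.0253 0.0254 0.0258 0.0264 0.0276 0.0282 0.029 ] a -0.009 0.011 b -0.021 0.016
side 98 tipz-TCP [0.0187 0.02   0.0201 0.0207 0.0211 0.0212 0.0215 0.0215] a -0.01 0.012 b -0.021 0.012
```

The tips are about 17 mm above the reported TCP, not 17 mm below it, so I'll subtract about 34 mm from every planned height.

>>> {"fn": "apply_moves", "kwargs": {"series": [[[1, 0, 0, 0, 0], [1, 0, 0, 0, 0], [1, 0, 0, 0, 0], [1, 0, 0, 0, 0], [1, 0, 0, 0, 0], [1, 0, 0, 0, 0], [1, 0, 0, -0.03, 0], [1, 0, 0, -0.055, 0], [1, 0, 0, -0.073, 0], [1, 0, 0, -0.085, 0], [1, 0, 0, -0.092, 0], [1, 0, 0, -0.092, 0], [0.5, 0, 0, -0.092, 0], [0.5, 0, 0, -0.092, 0], [0.5, 0, 0, -0.092, 0], [0.5, 0, 0, -0.092, 0], [0.5, 0, 0, -0.092, 0], [0.5, 0, 0, -0.092, 0]]], "newtons": 12}}

```text
clock: 5.65
position: [0.6481, 0.2252, -0.0078]
orientation: [0.001, 0.204, 0.979, 0.0]
wrist_force: [-0.3, -0.1, 3.8]
finger_gap: 0.0564
finger_force: 12.0
```

>>> {"fn": "apply_moves", "kwargs": {"series": [[[0.5, 0, 0, 0.02, 0], [0.5, 0, 0, 0.05, 0], [0.5, 0, 0, 0.09, 0], [0.5, -0.149, -0.601, 0.09, 0], [0.5, -0.149, -0.601, 0.09, 0], [0.5, -0.149, -0.601, 0.09, 0], [0.5, -0.149, -0.601, 0.09, 0], [0.5, -0.149, -0.601, 0.09, 0], [0.5, -0.149, -0.601, 0.09, 0], [0.5, -0.149, -0.601, 0.09, 0], [0.5, -0.149, -0.601, 0.09, 0], [0.5, -0.149, -0.601, 0.09, 0], [0.5, -0.149, -0.601, 0.09, 0], [0.5, -0.149, -0.601, 0.09, 0], [0.5, -0.149, -0.601, 0.09, 0], [0.5, -0.149, -0.601, 0.09, 0], [0.5, -0.149, -0.601, 0.09, 0], [0.5, -0.149, -0.601, 0.09, 0], [0.5, -0.149, -0.601, 0.09, 0], [0.5, -0.149, -0.601, 0.09, 0]]]}}

```text
clock: 7.32
position: [0.4979, -0.378, 0.0814]
orientation: [0.0, 0.206, 0.979, -0.0]
wrist_force: [1.0, 0.2, -1.0]
finger_gap: 0.0563
finger_force: 12.0
```

Run:
```python
from h import *
from bench import r
s=r.read_state();print(s["position"],s["finger_gap"],s["finger_force"])
a=r.grab_frame("side")["frame"]; b=r.grab_frame("wrist")["frame"]
cv2.imwrite("pics/4.png",np.hstack([cv2.resize(a[150:420,140:420],(400,386)),cv2.resize(b,(400,386))]))
```

```text
[ 0.49793624 -0.37804151  0.08138276] 0.05626484126560995 11.99971713591367
```

View pics/4.png

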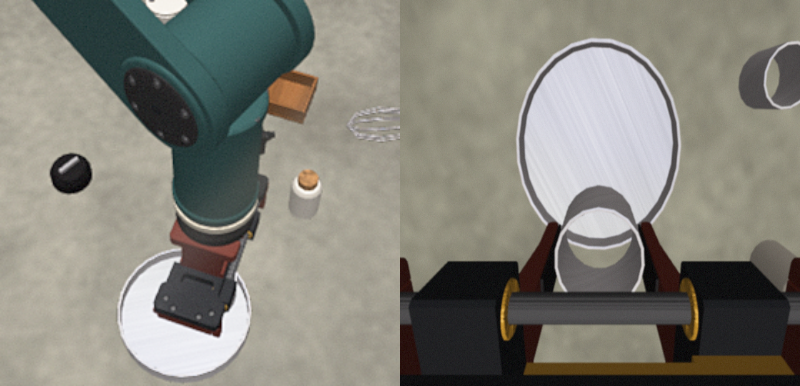

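The ring is held upright over the tin's far part, at (600,250) in the right half. I'll lower it now.

>>> {"fn": "apply_moves", "kwargs": {"series": [[[0.5, 0, 0, -0.03, 0], [0.5, 0, 0, -0.055, 0], [0.5, 0, 0, -0.07, 0], [0.5, 0, 0, -0.078, 0], [0.5, 0, 0, -0.082, 0], [0.5, 0, 0, -0.084, 0], [0.5, 0, 0, -0.0855, 0], [0.5, 0, 0, -0.0855, 0], [0.5, 0, 0, -0.0855, 0]]]}}

```text
clock: 8.17
position: [0.4992, -0.3764, -0.0032]
orientation: [0.001, 0.204, 0.979, -0.0]
wrist_force: [0.9, -0.2, -0.9]
finger_gap: 0.0567
finger_force: 12.0
```

>>> {"fn": "apply_moves", "kwargs": {"series": [[[0.5, 0, 0, -0.001, 0], [0.5, 0, 0, -0.001, 0], [0.5, 0, 0, -0.001, 0]]]}}

```text
clock: 8.42
position: [0.4992, -0.3765, -0.0038]
orientation: [0.001, 0.204, 0.979, -0.0]
wrist_force: [-1.0, 0.3, 6.0]
finger_gap: 0.0558
finger_force: 12.0
```

>>> {"fn": "apply_moves", "kwargs": {"series": [[[0.8, 0, 0, 0, 0], [0.8, 0, 0, 0, 0], [0.8, 0, 0, 0, 0], [0.8, 0, 0, 0, 0], [0.8, 0, 0, 0.02, 0], [0.8, 0, 0, 0.05, 0], [0.8, 0, 0, 0.08, 0], [0.8, -0.018, 0.188, 0.08, 0], [0.8, -0.018, 0.188, 0.08, 0], [0.8, -0.018, 0.188, 0.08, 0], [0.8, -0.018, 0.188, 0.08, 0], [0.8, -0.018, 0.188, 0.08, 0], [0.8, -0.018, 0.188, 0.08, 0], [0.8, -0.018, 0.188, 0.08, 0]]]}}

```text
clock: 9.58
position: [0.4805, -0.187, 0.075]
orientation: [-0.0, 0.203, 0.979, -0.0]
wrist_force: [0.1, -0.0, 0.8]
finger_gap: 0.0699
finger_force: 0.0
```

```bash
cat > look.py <<'E'
import sys
from h import *
from bench import r
s=r.read_state();print(s["position"])
F={n:pts(r.grab_frame(n)) for n in("scene","side","wrist")}
def top(x,y,R,a,b,col=1):
    for n,(P,C) in F.items():
        C=C.astype(int); m=(np.hypot(P[:,0]-x,P[:,1]-y)<R)&(P[:,2]>a)&(P[:,2]<b)&~((C[:,2]-C[:,1]>20)&(C[:,2]<100))&(C.max(1)>60)
        Q=P[m,:2]*1000
        if len(Q)>15: q=cv2.minAreaRect(Q.astype(np.float32)); print(n,len(Q),np.round(q[0],1),np.round(q[1],1),round(q[2]),"z95 %.4f"%np.percentile(P[m,2],95))
E
python3 - <<'E'
from look import *
print("RL");top(.498,-.376,.04,.035,.055)
print("RS");top(.480,-.188,.04,.035,.045)
E
```

```text
[ 0.48048519 -0.1869722   0.07503584]
RL
scene 136 [ 497.5 -376.4] [54.4 54.8] 85 z95 0.0461
side 238 [ 498.8 -374.8] [56.4 53.7] 85 z95 0.0458
RS
scene 66 [ 479.2 -188.4] [42.1 43.3] 4 z95 0.0422
side 75 [ 484.4 -191.2] [42.5 33.6] 37 z95 0.0420
wrist 764 [ 478.7 -186.6] [43.  43.3] 65 z95 0.0406
```

>>> {"fn": "apply_moves", "kwargs": {"series": [[[0.8, 0, 0, -0.03, 0], [0.8, 0, 0, -0.055, 0], [0.8, 0, 0, -0.07, 0], [0.8, 0, 0, -0.079, 0], [0.8, 0, 0, -0.0835, 0], [0.8, 0, 0, -0.0835, 0], [0.35, 0, 0, -0.0835, 0], [0.35, 0, 0, -0.0835, 0], [0.35, 0, 0, -0.0835, 0], [0.35, 0, 0, -0.0835, 0], [0.35, 0, 0, -0.0835, 0], [0.35, 0, 0, -0.0835, 0]]], "newtons": 12}}

```text
clock: 10.73
position: [0.4811, -0.1882, -0.0079]
orientation: [0.001, 0.204, 0.979, -0.0]
wrist_force: [-0.7, -0.8, 5.8]
finger_gap: 0.0444
finger_force: 12.0
```

>>> {"fn": "apply_moves", "kwargs": {"series": [[[0.35, 0, 0, 0.02, 0], [0.35, 0, 0, 0.05, 0], [0.35, 0, 0, 0.08, 0], [0.35, -0.02, -0.06, 0.08, 0], [0.35, -0.035, -0.11, 0.08, 0], [0.35, -0.048, -0.16, 0.08, 0], [0.35, -0.048, -0.16, 0.08, 0], [0.35, -0.048, -0.16, 0.08, 0], [0.35, -0.048, -0.16, 0.08, 0], [0.35, -0.048, -0.16, 0.05, 0], [0.35, -0.048, -0.16, 0.025, 0], [0.35, -0.048, -0.16, 0.013, 0], [0.35, -0.048, -0.16, 0.008, 0], [0.35, -0.048, -0.16, 0.006, 0], [0.35, -0.048, -0.16, 0.0045, 0], [0.35, -0.048, -0.16, 0.004, 0], [0.35, -0.048, -0.16, 0.0035, 0], [0.35, -0.048, -0.16, 0.0035, 0], [0.35, -0.048, -0.16, 0.0035, 0]]]}}

```text
clock: 12.32
position: [0.4331, -0.3478, -0.0039]
orientation: [0.001, 0.204, 0.979, -0.0]
wrist_force: [-0.8, 3.9, 6.3]
finger_gap: 0.0439
finger_force: 12.0
```

>>> {"fn": "apply_moves", "kwargs": {"series": [[[0.7, 0, 0, 0, 0], [0.7, 0, 0, 0, 0], [0.7, 0, 0, 0, 0], [0.7, 0, 0, 0, 0], [0.7, 0, 0, 0.02, 0], [0.7, 0, 0, 0.05, 0], [0.7, 0, 0, 0.09, 0], [0.6, 0.059, 0.409, 0.09, 0], [0.6, 0.059, 0.409, 0.09, 0], [0.6, 0.059, 0.409, 0.09, 0], [0.6, 0.059, 0.409, 0.09, 0], [0.6, 0.059, 0.409, 0.09, 0], [0.6, 0.059, 0.409, 0.09, 0], [0.6, 0.059, 0.409, 0.09, 0], [0.6, 0.059, 0.409, 0.09, 0], [0.6, 0.059, 0.409, 0.09, 0], [0.6, 0.059, 0.409, 0.09, 0], [0.6, 0.059, 0.409, 0.09, 0], [0.6, 0.059, 0.409, 0.09, 0], [0.6, 0.059, 0.409, 0.09, 0]]]}}

```text
clock: 13.98
position: [0.4914, 0.0607, 0.0848]
orientation: [-0.0, 0.203, 0.979, -0.0]
wrist_force: [0.6, 0.1, 0.3]
finger_gap: 0.053
finger_force: 0.0
```

Run:
```python
from look import *
print("RS");top(.432,-.348,.032,.037,.055)
print("SR");top(.491,.061,.025,.047,.055)
```

```text
[0.49142448 0.06070508 0.08481157]
RS
scene 87 [ 430.8 -347.8] [43.8 42.2] 12 z95 0.0458
side 162 [ 433.1 -346.5] [42.  43.4] 30 z95 0.0460
SR
scene 49 [490.2  60.2] [20.5 21.7] 42 z95 0.0516
side 50 [491.7  61.7] [21.1 18.3] 44 z95 0.0528
wrist 717 [488.5  64.4] [21.2 21. ] 67 z95 0.0507
```

>>> {"fn": "apply_moves", "kwargs": {"series": [[[0.6, 0, 0, -0.03, 0], [0.6, 0, 0, -0.055, 0], [0.6, 0, 0, -0.07, 0], [0.6, 0, 0, -0.08, 0], [0.6, 0, 0, -0.084, 0], [0.6, 0, 0, -0.084, 0], [0.2, 0, 0, -0.084, 0], [0.2, 0, 0, -0.084, 0], [0.2, 0, 0, -0.084, 0], [0.2, 0, 0, -0.084, 0], [0.2, 0, 0, -0.084, 0], [0.2, 0, 0, -0.084, 0]]], "newtons": 12}}

```text
clock: 15.13
position: [0.4922, 0.0611, 0.0016]
orientation: [0.001, 0.204, 0.979, 0.0]
wrist_force: [-0.2, -0.9, 6.2]
finger_gap: 0.0255
finger_force: 12.0
```

>>> {"fn": "apply_moves", "kwargs": {"series": [[[0.2, 0, 0, 0.02, 0], [0.2, 0, 0, 0.06, 0], [0.2, 0, 0, 0.1, 0], [0.2, 0, 0, 0.11, 0], [0.2, -0.0035, 0.35, 0.11, 0], [0.2, -0.0035, 0.35, 0.11, 0], [0.2, -0.0035, 0.35, 0.11, 0], [0.2, -0.0035, 0.35, 0.11, 0], [0.2, -0.0035, 0.35, 0.11, 0], [0.2, -0.0035, 0.35, 0.11, 0], [0.2, -0.0035, 0.35, 0.11, 0], [0.2, -0.0035, 0.35, 0.11, 0], [0.2, -0.0035, 0.35, 0.11, 0], [0.2, -0.0035, 0.35, 0.11, 0], [0.2, -0.0035, 0.35, 0.11, 0], [0.2, -0.0035, 0.35, 0.11, 0], [0.2, -0.0035, 0.35, 0.08, 0], [0.2, -0.0035, 0.35, 0.055, 0], [0.2, -0.0035, 0.35, 0.04, 0], [0.2, -0.0035, 0.35, 0.04, 0]]]}}

```text
clock: 16.8
position: [0.4857, 0.407, 0.0375]
orientation: [-0.003, 0.205, 0.979, -0.003]
wrist_force: [-0.7, 0.3, -0.9]
finger_gap: 0.0254
finger_force: 12.0
```

Run:
```python
from h import *
from bench import r
s=r.read_state();print(s["position"],s["finger_gap"],s["finger_force"])
a=r.grab_frame("side")["frame"]; b=r.grab_frame("wrist")["frame"]
cv2.imwrite("pics/5.png",np.hstack([cv2.resize(a[40:240,160:360],(400,400)),cv2.resize(b,(400,400))]))
```

```text
[0.48568728 0.407033   0.03745092] 0.025368187615077628 11.999696518178098
```

View pics/5.png

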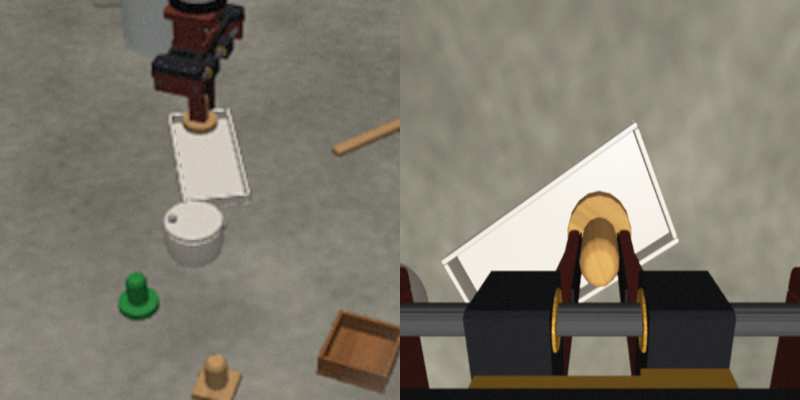

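The stamp hangs above the tray's far half, with its foot at (200,120) on the left, well inside the walls. I'll lower it.

>>> {"fn": "apply_moves", "kwargs": {"series": [[[0.2, 0, 0, -0.015, 0], [0.2, 0, 0, -0.025, 0], [0.2, 0, 0, -0.031, 0], [0.2, 0, 0, -0.034, 0], [0.2, 0, 0, -0.0355, 0], [0.2, 0, 0, -0.0365, 0], [0.2, 0, 0, -0.0365, 0], [0.2, 0, 0, -0.0365, 0]]]}}

```text
clock: 17.57
position: [0.488, 0.4107, 0.0056]
orientation: [0.0, 0.204, 0.979, -0.0]
wrist_force: [-1.3, -1.7, 5.1]
finger_gap: 0.0255
finger_force: 12.0
```

>>> {"fn": "apply_moves", "kwargs": {"series": [[[0.6, 0, 0, 0, 0], [0.6, 0, 0, 0, 0], [0.6, 0, 0, 0, 0], [0.6, 0, 0, 0, 0], [0.6, 0, 0, 0.03, 0], [0.6, 0, 0, 0.07, 0], [0.6, 0, 0, 0.09, 0], [0.6, -0.0065, -0.458, 0.09, 0], [0.6, -0.0065, -0.458, 0.09, 0], [0.6, -0.0065, -0.458, 0.09, 0], [0.6, -0.0065, -0.458, 0.09, 0], [0.6, -0.0065, -0.458, 0.09, 0], [0.6, -0.0065, -0.458, 0.09, 0], [0.6, -0.0065, -0.458, 0.09, 0], [0.6, -0.0065, -0.458, 0.09, 0], [0.6, -0.0065, -0.458, 0.09, 0], [0.6, -0.0065, -0.458, 0.09, 0], [0.6, -0.0065, -0.458, 0.09, 0], [0.6, -0.0065, -0.458, 0.09, 0], [0.6, -0.0065, -0.458, 0.09, 0]]]}}

```text
clock: 19.23
position: [0.4819, -0.0491, 0.0946]
orientation: [0.0, 0.206, 0.978, -0.0]
wrist_force: [-0.1, 0.8, 0.2]
finger_gap: 0.0526
finger_force: 0.0
```

Run:
```python
from look import *
print("SR");top(.4875,.411,.025,.049,.06)
print("SS");top(.481,-.047,.025,.047,.055)
print("foot");top(.481,-.047,.04,.007,.014)
```

```text
[ 0.48192936 -0.04913023  0.09457948]
SR
scene 47 [485.8 408.6] [21.  23.6] 10 z95 0.0567
SS
scene 50 [479.7 -48. ] [20.4 20.1] 47 z95 0.0516
side 57 [482.9 -45.1] [19.3 20.7] 29 z95 0.0520
wrist 664 [478.7 -45.1] [21.7 21.2] 6 z95 0.0507
foot
scene 161 [478.3 -46.7] [46.3 48.6] 69 z95 0.0135
side 190 [481.7 -44.6] [48.5 46.1] 71 z95 0.0137
wrist 1881 [479.3 -45.1] [46.  46.6] 69 z95 0.0129
```

>>> {"fn": "apply_moves", "kwargs": {"series": [[[0.6, 0, 0.001, -0.03, 0], [0.6, 0, 0.001, -0.06, 0], [0.6, 0, 0.001, -0.078, 0], [0.6, 0, 0.001, -0.089, 0], [0.6, 0, 0.001, -0.0935, 0], [0.6, 0, 0.001, -0.0935, 0], [0.2, 0, 0.001, -0.0935, 0], [0.2, 0, 0.001, -0.0935, 0], [0.2, 0, 0.001, -0.0935, 0], [0.2, 0, 0.001, -0.0935, 0], [0.2, 0, 0.001, -0.0935, 0], [0.2, 0, 0.001, -0.0935, 0]]], "newtons": 12}}

```text
clock: 20.38
position: [0.4821, -0.0461, 0.0016]
orientation: [0.001, 0.204, 0.979, -0.0]
wrist_force: [0.1, 1.7, 6.3]
finger_gap: 0.0255
finger_force: 12.0
```

>>> {"fn": "apply_moves", "kwargs": {"series": [[[0.2, 0, 0, 0.02, 0], [0.2, 0, 0, 0.06, 0], [0.2, 0, 0, 0.1, 0], [0.2, 0, 0, 0.11, 0], [0.2, 0.0135, 0.367, 0.11, 0], [0.2, 0.0135, 0.367, 0.11, 0], [0.2, 0.0135, 0.367, 0.11, 0], [0.2, 0.0135, 0.367, 0.11, 0], [0.2, 0.0135, 0.367, 0.11, 0], [0.2, 0.0135, 0.367, 0.11, 0], [0.2, 0.0135, 0.367, 0.11, 0], [0.2, 0.0135, 0.367, 0.11, 0], [0.2, 0.0135, 0.367, 0.11, 0], [0.2, 0.0135, 0.367, 0.11, 0], [0.2, 0.0135, 0.367, 0.11, 0], [0.2, 0.0135, 0.367, 0.11, 0], [0.2, 0.0135, 0.367, 0.08, 0], [0.2, 0.0135, 0.367, 0.055, 0], [0.2, 0.0135, 0.367, 0.04, 0], [0.2, 0.0135, 0.367, 0.04, 0]]]}}

```text
clock: 22.05
position: [0.4923, 0.3176, 0.0376]
orientation: [-0.003, 0.205, 0.979, -0.002]
wrist_force: [-0.4, 0.2, 0.2]
finger_gap: 0.0262
finger_force: 12.0
```

>>> {"fn": "apply_moves", "kwargs": {"series": [[[0.2, 0, 0, -0.015, 0], [0.2, 0, 0, -0.025, 0], [0.2, 0, 0, -0.031, 0], [0.2, 0, 0, -0.034, 0], [0.2, 0, 0, -0.0355, 0], [0.2, 0, 0, -0.0365, 0], [0.2, 0, 0, -0.0365, 0], [0.2, 0, 0, -0.0365, 0]]]}}

```text
clock: 22.72
position: [0.495, 0.3206, 0.0056]
orientation: [0.0, 0.204, 0.979, -0.0]
wrist_force: [-1.6, -3.4, 4.8]
finger_gap: 0.0258
finger_force: 12.0
```

>>> {"fn": "apply_moves", "kwargs": {"series": [[[0.6, 0, 0, 0, 0], [0.6, 0, 0, 0, 0], [0.6, 0, 0, 0, 0], [0.6, 0, 0, 0, 0], [0.6, 0, 0, 0.04, 0], [0.6, 0, 0, 0.08, 0], [0.85, 0.1465, -0.539, 0.1, 0], [0.85, 0.1465, -0.539, 0.1, 0], [0.85, 0.1465, -0.539, 0.1, 0], [0.85, 0.1465, -0.539, 0.1, 0], [0.85, 0.1465, -0.539, 0.1, 0], [0.85, 0.1465, -0.539, 0.1, 0], [0.85, 0.1465, -0.539, 0.1, 0], [0.85, 0.1465, -0.539, 0.1, 0], [0.85, 0.1465, -0.539, 0.1, 0], [0.85, 0.1465, -0.539, 0.1, 0], [0.85, 0.1465, -0.539, 0.1, 0], [0.85, 0.1465, -0.539, 0.1, 0], [0.85, 0.1465, -0.539, 0.1, 0], [0.85, 0.1465, -0.539, 0.1, 0]]]}}

```text
clock: 24.38
position: [0.6433, -0.2238, 0.1048]
orientation: [0.002, 0.205, 0.979, -0.001]
wrist_force: [0.7, 0.6, 0.9]
finger_gap: 0.0747
finger_force: 0.0
```

Run:
```python
from look import *
print("SR");top(.4875,.411,.025,.049,.06)
print("SS");top(.4945,.321,.025,.049,.06)
print("salt");top(.466,.185,.05,.04,.075)
print("jar");top(.641,-.218,.025,.068,.08)
```

```text
[ 0.64331913 -0.22382586  0.10481953]
SR
scene 45 [483.9 409.6] [20.3 21.8] 72 z95 0.0577
side 41 [488.3 410. ] [21.7 19.4] 42 z95 0.0572
SS
scene 48 [493.7 318.8] [22.3 19.1] 40 z95 0.0560
side 46 [495.5 320.1] [23.5 21.6] 88 z95 0.0567
salt
scene 551 [464.3 184.6] [72.2 75.1] 40 z95 0.0568
side 554 [467.5 185.2] [74.8 72.8] 51 z95 0.0564
jar
scene 127 [ 640.1 -217.9] [26.4 26.3] 5 z95 0.0774
side 16 [ 630.6 -215.1] [15.7  3.9] 78 z95 0.0767
wrist 1305 [ 639.  -216.4] [26.8 27.3] 21 z95 0.0758
```

>>> {"fn": "apply_moves", "kwargs": {"series": [[[0.85, 0, 0, 0, 0], [0.85, 0, 0, 0, 0], [0.85, 0, 0, -0.03, 0], [0.85, 0, 0, -0.06, 0], [0.85, 0, 0, -0.078, 0], [0.85, 0, 0, -0.088, 0], [0.85, 0, 0, -0.092, 0], [0.85, 0, 0, -0.092, 0], [0.35, 0, 0, -0.092, 0], [0.35, 0, 0, -0.092, 0], [0.35, 0, 0, -0.092, 0], [0.35, 0, 0, -0.092, 0], [0.35, 0, 0, -0.092, 0], [0.35, 0, 0, -0.092, 0], [0.35, 0, 0, -0.092, 0]]], "newtons": 20}}

```text
clock: 25.78
position: [0.6419, -0.2182, 0.013]
orientation: [0.0, 0.204, 0.979, -0.0]
wrist_force: [-0.2, -0.2, 3.0]
finger_gap: 0.0417
finger_force: 20.0
```

>>> {"fn": "apply_moves", "kwargs": {"series": [[[0.35, 0, 0, 0.02, 0], [0.35, 0, 0, 0.05, 0], [0.35, 0, 0, 0.08, 0], [0.35, 0.002, 0.04, 0.08, 0], [0.35, 0.003, 0.08, 0.08, 0], [0.35, 0.004, 0.12, 0.08, 0], [0.35, 0.006, 0.16, 0.08, 0], [0.35, 0.007, 0.203, 0.08, 0], [0.35, 0.007, 0.203, 0.08, 0], [0.35, 0.007, 0.203, 0.08, 0], [0.35, 0.007, 0.203, 0.06, 0], [0.35, 0.007, 0.203, 0.045, 0], [0.35, 0.007, 0.203, 0.045, 0]]]}}

```text
clock: 26.87
position: [0.646, -0.0161, 0.0543]
orientation: [-0.003, 0.204, 0.979, -0.001]
wrist_force: [-0.7, 1.0, -2.4]
finger_gap: 0.0414
finger_force: 20.0
```

Run:
```python
from h import *
from bench import r
s=r.read_state();print(s["position"],s["finger_gap"],s["finger_force"])
a=r.grab_frame("side")["frame"]; b=r.grab_frame("wrist")["frame"]
cv2.imwrite("pics/6.png",np.hstack([cv2.resize(a[130:270,270:410],(400,400)),cv2.resize(b,(400,400))]))
```

```text
[ 0.64599947 -0.01606247  0.05430487] 0.04135669750233379 19.999676275765523
```

View pics/6.png

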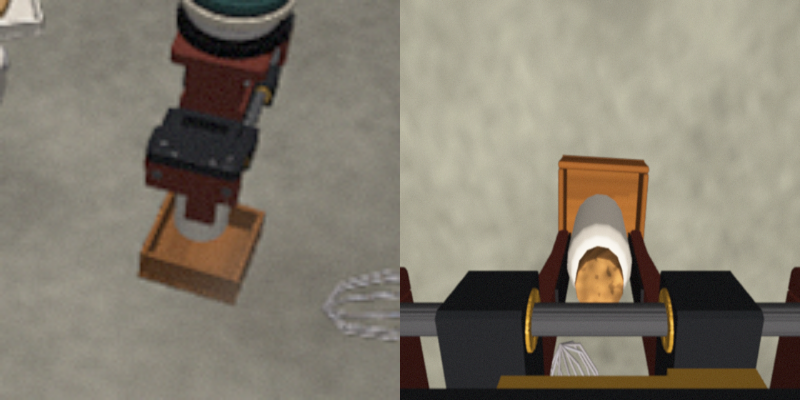

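The jar is centred over the box, at (600,240) between the side walls on the right. I'll lower it.

>>> {"fn": "apply_moves", "kwargs": {"series": [[[0.35, 0, 0, -0.015, 0], [0.35, 0, 0, -0.027, 0], [0.35, 0, 0, -0.034, 0], [0.35, 0, 0, -0.038, 0], [0.35, 0, 0, -0.0395, 0], [0.35, 0, 0, -0.0405, 0], [0.35, 0, 0, -0.0405, 0], [0.35, 0, 0, -0.0405, 0]]]}}

```text
clock: 27.63
position: [0.6481, -0.0153, 0.018]
orientation: [-0.0, 0.204, 0.979, -0.0]
wrist_force: [-4.1, -0.8, 5.2]
finger_gap: 0.0413
finger_force: 20.0
```

>>> {"fn": "apply_moves", "kwargs": {"series": [[[0.75, 0, 0, 0, 0], [0.75, 0, 0, 0, 0], [0.75, 0, 0, 0, 0], [0.75, 0, 0, 0, 0], [0.75, 0, 0, 0.03, 0], [0.75, 0, 0, 0.07, 0], [0.75, 0, 0, 0.11, 0], [0.75, 0, 0.04, 0.14, 0], [0.75, 0, 0.08, 0.16, 0], [0.75, 0, 0.12, 0.16, 0], [0.75, 0, 0.15, 0.16, 0], [0.75, 0, 0.15, 0.16, 0], [0.75, 0, 0.15, 0.16, 0], [0.75, 0, 0.15, 0.16, 0]]]}}

```text
clock: 28.8
position: [0.6484, 0.1348, 0.1766]
orientation: [-0.0, 0.203, 0.979, -0.0]
wrist_force: [-0.6, 0.3, -0.2]
finger_gap: 0.0659
finger_force: 0.0
```

Run:
```python
from look import *
print("jar");top(.648,-.015,.03,.072,.09)
print("salt");top(.466,.185,.05,.04,.075)
a=r.grab_frame("scene")["frame"]; b=r.grab_frame("side")["frame"]
cv2.imwrite("pics/7.png",np.hstack([cv2.resize(a[90:370,90:420],(400,400)),cv2.resize(b[80:420,160:420],(400,400))]))
```

```text
[0.64835834 0.13482611 0.17661538]
jar
scene 112 [645.6 -16.3] [25.8 26.1] 58 z95 0.0836
side 102 [647.3 -14.5] [27.7 26.2] 81 z95 0.0820
wrist 719 [645.  -13.1] [27.2 27.4] 7 z95 0.0809
salt
scene 554 [464.9 183.5] [72.2 76.5] 58 z95 0.0568
side 560 [467.8 184.4] [72.2 75.5] 48 z95 0.0565
wrist 913 [495.7 174.5] [52.5 15.9] 70 z95 0.0537
```

View pics/7.png

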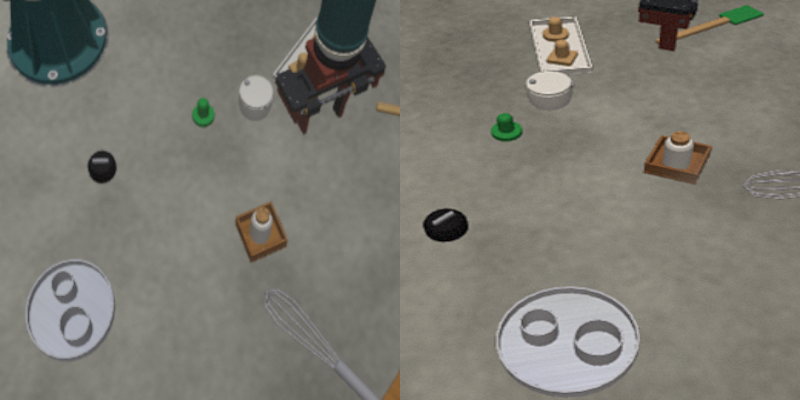

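Everything is in place: both rings in the tin at (540,325) and (598,342), both stamps in the tray at (555,35), and the jar in the box at (679,150). The salt cellar at (549,88) is where it was, so I'll hand in.

```bash
python3 -c "
from bench import r
print(r.hand_in())"
```

```text
the job is handed in; nothing more can be done
None
```

I handed the job in after about 29 s: both rings stand in the tart tin, both wooden stamps in the long tray and the spice jar in the square box, each lowered until it touched the floor, with the salt cellar unmoved; the first grasp closed above the large ring because the fingertips sit about 34 mm higher than stated, and I corrected for that.

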